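Lock the carver's holding fixture with its quick-release pin

TASK

Gently slide the fixture's jaw by its post until the carved panel is clamped snug against the fence, which lines up the holes of the brass tongue and the clevis. Then take the quick-release pin from its block and, squeezing its red thumb button fully in all the while, lower it through the aligned holes until its collar is seated flat on the clevis, and let go so that the button springs out and the pin locks. The clevis hole may have to be felt for: force neither the panel nor the pin, and leave the other things where they are.

Things in the scene. Friction and masses are not known exactly. Their poses are not given: they have to be found in the camera images.
- fixture: holding fixture screwed to the bench: plywood base 320 (x -170 to +150) x 130 x 15, origin at its underside, z up. Its x axis is the clamping direction. Along it, from +x to -x: dark wooden fence, carved panel, wooden jaw, steel clevis.
- fence_face (a point): middle of the top edge of the fence's inner face: fixture x = +130, 50 above the table
- jaw (a joint): travel of the wooden jaw along the fixture's +x, m: 0 fully back, about 0.060 when the panel is snug between jaw and fence (clamping face then at fixture x = +30), hard stop 0.066. It drags with about 2.5 N plus 8 N per m/s; pushing the panel adds 1 to 4 N; it stays where it is left. Jaw bar 20 x 120, top 51 above the table.
- jaw_post (a point): on the axis of the upright round wooden post on the jaw, 20 diameter, standing from 51 to 119 above the table; the point is 100 above the table. Push or grip here.
- tongue_hole (a point): centre, on the top face (59 above the table), of the hole in the flat brass tongue (10 thick, 46 wide) that the jaw carries behind it through the clevis, between its cheeks. The hole is 17 along the fixture's x, 34 along y; it lines up with the clevis hole when the panel is snug.
- panel: loose wooden panel carved with a rosette, 100 (x) x 110 (y) x 22, 0.17 to 0.35 kg, lying on the fixture's base between jaw and fence; origin at the centre of its underside, 15 above the table. Snug: its origin at fixture x = +80.
- clevis_mark (a point): reference point of the fixture (x -85, y -11.5, 68 above the table): at the height of the clevis' top face, level with its hole along x. The steel clevis (two 8 thick cheeks 50 x 88 on green pillars, tops at 68 and 48) is bolted through slots: its round hole, 15.5 wide through both cheeks, stands 3.5 to 19.5 mm from this point toward the fixture's +y; the readings do not show where.
- rack: light wooden block 80 x 80 x 65, fixed to the bench, with an upright hole 30 wide in which the pin stands; origin at its underside.
- pin: quick-release pin, about 0.17 kg, upright. Origin on its axis at the underside of its collar (36 diameter, 6 thick), z up. Seated, the origin is level with the clevis mark; a pin that misses the hole rests on its tip with the origin about 46 higher, one with its stud out about 36 higher. Its turn about its own axis does not matter.
- pin_head (a point): middle of the pin's black grip head, on the axis, 31 above the pin's origin. Head 26 (x) x 22 (y), from 6 to 52 above the origin; the red thumb button is on its +x side. Pinched along the pin's x, it measures 32 (x -13 to +19), 27 with the button in; 15 to 30 N holds pin and button.
- pin_tip (a point): lower end of the steel shank, on the axis, 46 below the pin's origin: 12 across, tapering over 2 to the shank's 14. A brass locking stud, 31 to 36 below the origin, stands 5 mm out of the shank on the pin's +x side and draws in flush only when the button is fully in; with it out the shank does not enter the clevis.
- pin_button (a joint): travel of the pin's red thumb button (face 18 wide, 34 tall, 14 to 48 above the pin's origin) toward the head, along the pin's -x, m: 0 out, 0.005 fully in. Spring: 6 N to start, 10 N fully in.
- mallet: bystander: carver's round wooden mallet, 76 diameter, 205 tall, standing on its head
- medallion: bystander: dark round carved medallion, 110 diameter, 20 thick
- gouge: bystander: gouge with wooden handle, 200 long
- brush: bystander: brush with a wooden handle, about 200 long, lying on the table
- oil: bystander: green oil can, 56 diameter, 110 tall
- casket: bystander: small carved wooden casket 108 x 148 x 72
- cup: bystander: terracotta cup, 72 diameter, 80 tall
Not all that is in view belongs to the job. Leave any blue look-alike of the pin alone.

How it is judged:
On the way, in this order (a step that is already met when the one before it is completed fails the run):
1. the jaw holds the panel snug against the fence (value of joint jaw above 0.0582 m and x of panel in the frame of fixture above 0.0775 m and angle between the x axis of panel and the x axis of fixture, either way round below 0.05 rad), for 0.2 s.
2. the pin's shank is in the clevis hole, 15 mm or more deep, with the thumb button squeezed in (horizontal distance between pin and clevis_mark below 0.0215 m and angle between pin's own z axis and vertical below 0.08 rad and value of joint pin_button above 0.004 m and z of pin in the frame of clevis_mark below 0.03 m), for 0.05 s.
At the end, for the whole second after the job is handed in: The jaw is within 1.8 mm of its snug travel or beyond, the panel within 2.5 mm of the fence and square to it within 3 degrees; the pin stands upright in the clevis hole with its collar within 2.5 mm of the clevis' top face, its thumb button out (within 1 mm) and so locked; pin and panel at rest (all of step 1 and horizontal distance between pin and clevis_mark below 0.0215 m and angle between pin's own z axis and vertical below 0.08 rad and z of pin in the frame of clevis_mark between -0.003 and 0.0025 m and value of joint pin_button below 0.001 m and linear speed of each of pin, panel below 0.02 m/s); the robot touches nothing.
It fails at once if the panel is squeezed hard between jaw and fence: more than about 45 N on each, 90 N in sum (contact force between panel and fixture above 90 N).
It fails at once if the pin is forced against the fixture with more than 60 N (contact force between pin and fixture above 60 N).
It fails at once if the panel is lifted off the fixture (z of panel in the frame of fixture above 0.03 m).
It fails at once if a bystander is displaced by more than 25 mm (distance of any of mallet, medallion, gouge, brush, oil, casket, cup from where it was at the start of the episode above 0.025 m).
It also fails if it takes over 72 s, if anything falls off the work surface, if the arm or the gripper's body presses on something with over 40 N, if the wrist force passes 120 N, or if a joint passes its speed limit or range.

ROBOT

A 6-joint arm with a two-finger parallel gripper is mounted at the origin on the work surface. World frame = base frame: x ahead of the robot, y to its left, z up, the work surface at z = 0. Lengths are in m, angles in rad, forces in N, time in s.
With the tool pointing down it reaches from about 0.275 to 0.825 m from the base axis. Payload 4.9 kg.
Tool frame: the origin (TCP) lies midway between the tips of the shut fingers; the grasp point (between the pads) lies 19 mm behind it (bot.grip_depth is the distance from the TCP to the grasp point, in m); z points along the fingers, y is the line along which they close (so a half turn about z gives the same grasp; the last joint's range is limited). The gripper opens to 85 mm and grips with 20 to 120 N. Pads are 22 mm wide; open, the fingers measure 114 mm over their backs; the gripper's body (76 mm by 85 mm) begins 54 mm behind the grasp point. The pads swing forward as they close: fully open they stand 13 mm farther back than shut.
Start: joints at [1.064, 0.326, -0.193, 1.052, 0, 1.437], TCP at [0.2, 0.512, 0.231] pointing down, gripper open.
Joint ranges: [-2.65, 2.65], [-0.97, 1.79], [-1.3, 1.35], [-1.93, 2.1], [-1.47, 1.37], [-3.14, 3.14]. Speed limits (rad/s): [2.57, 2.57, 3.14, 3.14, 3.14, 3.14].

INTERFACE

Orientations are given as a unit quaternion [w, x, y, z].
In Python, from cell import bot gives the robot as it stands. Calls block until the motion is done:
- bot.move_pose(position, orientation): joint-space move of the TCP to a pose.
- bot.move_linear(position, speed=0.15, rotation=None, until_force=None): straight line of the TCP; rotation=None keeps the orientation; speed is the mean speed in m/s. With until_force (N) it stops when the force on the tool has changed by that much, and returns True; else False.
- bot.goto_joints(angles): joint-space move.
- bot.set_gripper(opening, grasp_force=None): opening from 0.0 (shut) to 1.0 (fully open); grasp_force is the grip in N (None keeps the last); returns when the fingers have stopped.
- bot.wait(seconds).
- bot.solve_ik(position, orientation): joint angles nearest the present ones, or None.
- bot.camera(name): name is "scene" or "top"; returns the picture (420x560x3 uint8, red, green, blue); there is no depth.
- bot.calibration(name): a dict with "mtx" (3x3 intrinsics, pixels), "k1" (the pictures are not rectified: a ray, as slopes to the right and down, at radius r is drawn at 1 + k1 r^2 times it, then the intrinsics apply), "extrinsics" (4x4, takes a point from world to camera coordinates). Camera axes: x right, y down, z forward; pixel columns grow to the right and rows downward; lengths in m; the calibration is good to about 2 mm. A picture is of the moment at which its call begins. calibration takes no time and is no camera call.
A pose or a line that the arm cannot do raises bot.PlanningError and nothing moves.
- bot.close_job(): hands the job in; it is judged then, once.
Trained networks look in the newest picture that a camera, given by its name, has taken for a name from the list of things; names that differ only in an ending like _2 or _b are one class to them, and where a whole thing is asked for, a point or a joint stands for the part that bears it (a point fixed in the world has none). Each returns a list of dicts, best first, with "confidence" (0 to 1); they miss things now and then, are a little off and sometimes report something else, mostly with a low value. They report only what shows in the picture. A call takes as long as a camera call. They do not tell look-alikes from the thing itself.
- bot.search_frame(camera, thing): "bbox" ([left, top, width, height] in pixels, round what is visible of it).
Readings, each from a call of its own:
- bot.read_clock(): time.
- bot.read_joint_positions(): joint angles.
- bot.read_joint_vel(): joint speeds.
- bot.read_joint_efforts(): joint torques, N m.
- bot.read_position(): TCP position.
- bot.read_tool_rot(): TCP orientation.
- bot.read_ft_force(): force on the tool from outside, world axes, zero at the start.
- bot.read_moment(): the same for the moment, N m.
- bot.read_gripper_width(): opening from 0.0 (shut) to 1.0 (fully open).
- bot.read_finger_force(): force on a finger pad.
Only numpy, scipy, OpenCV 4.12 (cv2) and the standard library are available. Lean on these libraries where they do the work, as an engineer would, in place of code of your own. Each camera call takes 0.05 s, during which the arm holds its last target. There are 200 camera calls.

## Working session

There is one attempt and no reset: what is moved stays moved. The work goes in short steps, each a Python script; the robot and the scene stay as the last script left them, time stands still between calls to the robot, and variables do not carry over. Pictures are saved under pics/ and viewed, at most 10 in all, crops included, and the job is handed in when it is done.

```bash
mkdir -p pics
cat > h.py <<'E'
import numpy as np, cv2
from cell import bot
def cal(n):
    c=bot.calibration(n); return np.array(c["mtx"]),c["k1"],np.array(c["extrinsics"])
def ray(n,uv):
    K,k1,E=cal(n)
    p=cv2.undistortPoints(np.array([[uv]],float),K,np.array([k1,0,0,0,0.]))[0,0]
    R,t=E[:3,:3],E[:3,3]; return -R.T@t, R.T@np.array([p[0],p[1],1])
def onz(n,uv,z):
    o,d=ray(n,uv); return o+d*(z-o[2])/d[2]
def proj(n,P):
    K,k1,E=cal(n); P=np.atleast_2d(P).astype(float)
    return cv2.projectPoints(P,cv2.Rodrigues(E[:3,:3])[0],E[:3,3],K,np.array([k1,0,0,0,0.]))[0][:,0]
def shot(n,f):
    im=bot.camera(n); cv2.imwrite(f"pics/{f}.png",im[:,:,::-1]); return im
E
python3 - <<'E'
from h import *
a=shot("scene","s0");b=shot("top","t0")
cv2.imwrite("pics/s0b.png",cv2.resize(a[:,:,::-1],(800,600)));cv2.imwrite("pics/t0b.png",cv2.resize(b[:,:,::-1],(800,600)))
for n in("scene","top"):
    K,k,E=cal(n);print(n,K[0,0],k,-E[:3,:3].T@E[:3,3],E[2,:3])
    for t in("fixture","fence_face","jaw","jaw_post","tongue_hole","panel","clevis_mark","rack","pin","pin_head","pin_button","pin_tip"):
        for d in bot.search_frame(n,t)[:2]: print(n,t,np.round(d["bbox"],1),round(d["confidence"],2))
E
```

```text
scene 465.44173131741326 -0.07480168685112107 [ 1.25565959 -0.75642461  0.78751905] [-0.56827298  0.60098064 -0.56203922]
scene fixture [348.4 227.8  25.7  16.4] 0.63
scene fixture [238.4 196.1  67.   40.2] 0.6
scene fence_face [236.4 184.5 119.1  74.7] 0.56
scene jaw [240.5 196.4  65.1  40.1] 0.61
scene jaw [214.2 294.8  52.2  42.3] 0.45
scene jaw_post [243.  194.5  63.7  43.8] 0.94
scene jaw_post [214.9 296.3  51.3  43.2] 0.58
scene tongue_hole [239.3 196.4  68.8  42.9] 0.9
scene tongue_hole [359.3 165.6  22.6  33.6] 0.43
scene panel [292.7 198.6  50.4  27.2] 0.91
scene panel [180.4 250.8  14.8  25. ] 0.54
scene clevis_mark [178.3 252.   17.   22.3] 0.72
scene clevis_mark [234.5 190.8 118.8  71. ] 0.57
scene rack [166.5 255.2  45.9  48.9] 0.95
scene pin [180.3 246.2  16.9  30.4] 0.63
scene pin_head [239.9 194.2  66.7  43.6] 0.65
scene pin_head [152.7 237.1  17.5  34.9] 0.64
scene pin_button [298.6 243.4  58.6  40.3] 0.54
scene pin_tip [156.4 238.4  12.9  36.3] 0.72
scene pin_tip [356.4 146.7  21.8  27.6] 0.46
top 453.86001008677164 -0.01928101796362744 [0.39535546 0.00778782 1.41720936] [ 0.10641441  0.00200403 -0.99431985]
top fixture [209.5 188.6 116.   58.6] 0.93
top fence_face [211.8 189.7 108.6  61.6] 0.8
top jaw [264.9 200.8  58.   35.6] 0.88
top jaw_post [266.  197.4  54.1  40.6] 0.68
top tongue_hole [265.3 197.8  56.8  41.1] 0.82
top panel [222.4 195.   36.5  37.6] 0.92
top panel [151.6 187.8  28.8  20.3] 0.27
top clevis_mark [211.8 187.5 109.1  62.4] 0.88
top clevis_mark [214.4 160.5  40.5   8.5] 0.18
top rack [368.4 201.2  32.3  34.1] 0.74
top rack [264.7 199.4  59.8  37.8] 0.33
top pin [379.9 211.2  16.   13. ] 0.69
top pin [192.1 156.9  61.   12.3] 0.69
top pin_head [166.3 260.1  30.2  26.5] 0.67
top pin_head [383.5 211.6  12.2  12.7] 0.54
top pin_tip [382.  242.5  13.8  16.6] 0.45
```

View pics/t0b.png

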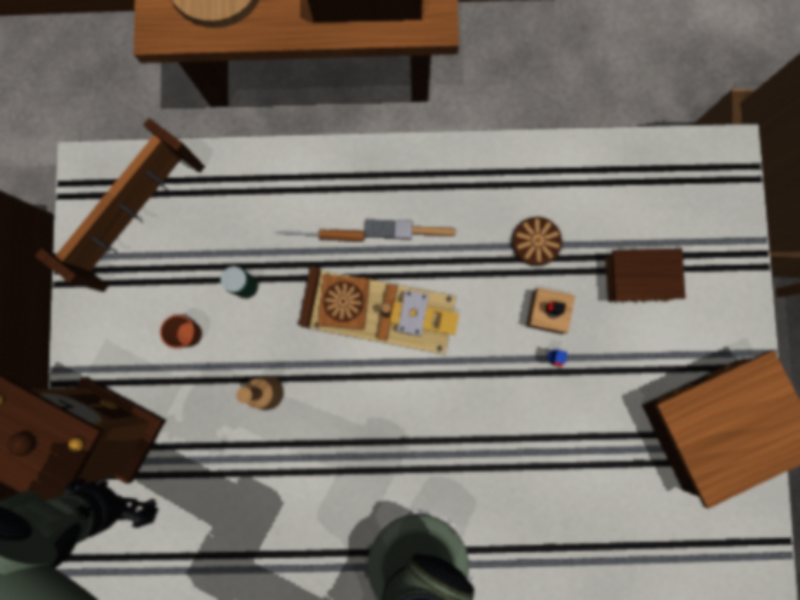

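View pics/s0b.png

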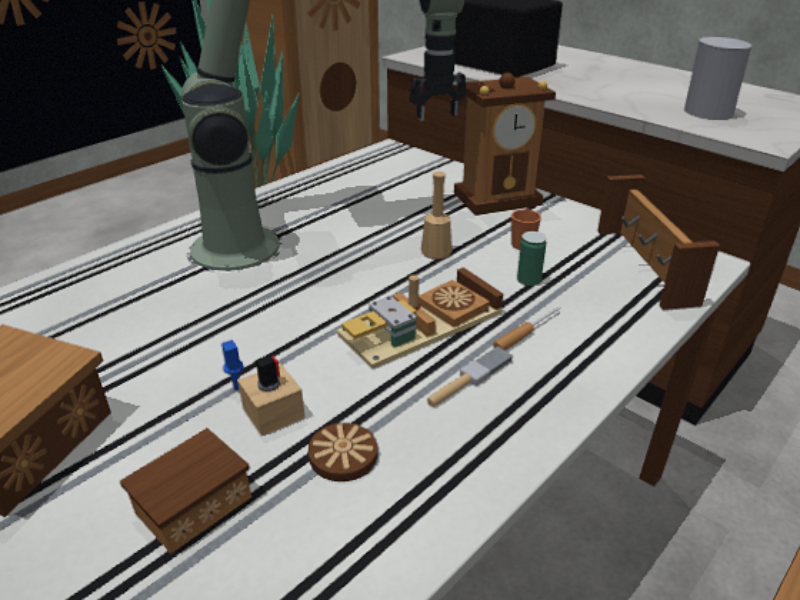

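The top view shows the fixture centred near (380,312) of the 800-wide picture, with its fence to the left (+y). The black pin with its red button stands in the block at (553,310), and the blue look-alike is at (557,356). In the scene view the pin is at (268,372) and the post at (413,290). I'll take enlarged crops for finer points.

Run:
```python
import cv2
t=cv2.imread("pics/t0.png");s=cv2.imread("pics/s0.png")
a=cv2.resize(t[180:255,200:330],None,fx=6,fy=6,interpolation=cv2.INTER_CUBIC)  # 780x450
b=cv2.resize(t[195:240,360:410],(166,150),interpolation=cv2.INTER_CUBIC)
cv2.imwrite("pics/ct.png",a)
b=cv2.resize(t[190:262,360:410],(400,576),interpolation=cv2.INTER_CUBIC)
c=cv2.resize(s[235:307,155:205],(400,576),interpolation=cv2.INTER_CUBIC)
cv2.imwrite("pics/cp.png",cv2.hconcat([b,c]))
```

```text
(no output)
```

View pics/ct.png

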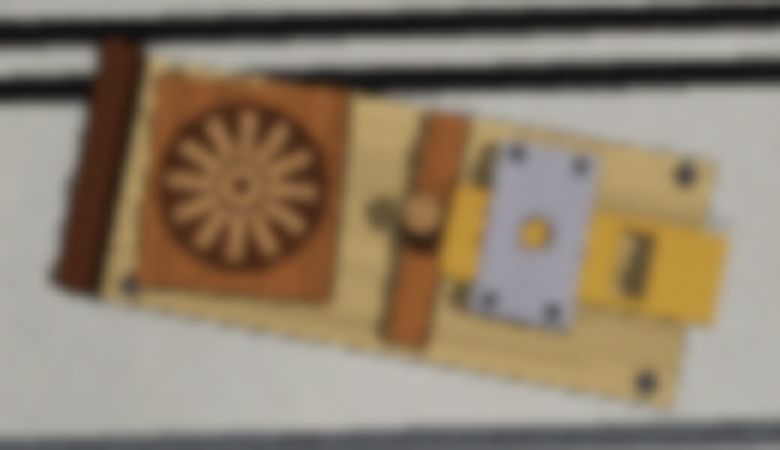

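View pics/cp.png

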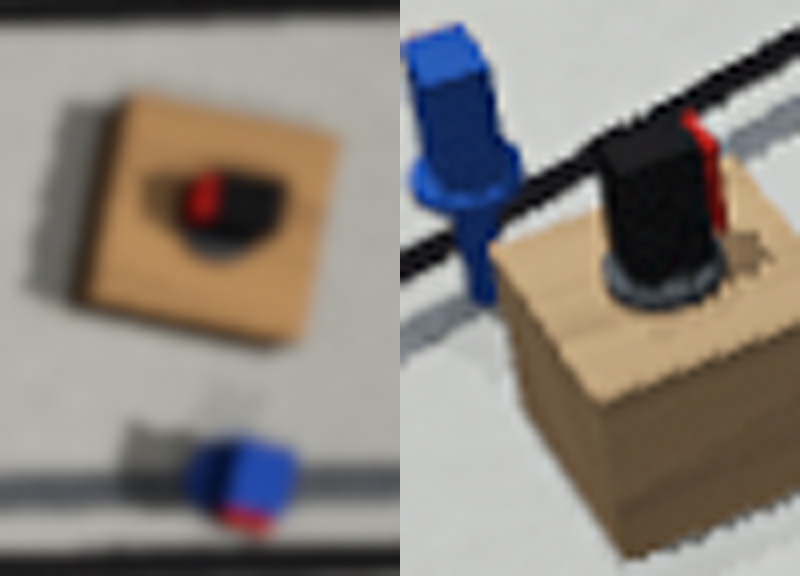

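The crop shows the clevis hole as a bright gold disc at crop (535,235). The base's back corners are at (717,160) and (672,407), the post top is at (422,212), and the panel is nearly square. The real pin's button faces left (+y) in the top view, and in the scene view its collar is centred near (665,275). Next I'll fit the poses.

```bash
cat > fit.py <<'E'
from h import *
from scipy.optimize import least_squares
T=lambda c:np.array([200+(c[0]+.5)/6-.5,180+(c[1]+.5)/6-.5])
def W(p,P):
    x,y,a=p[:3];P=np.atleast_2d(P);c,s=np.cos(a),np.sin(a)
    return np.c_[x+c*P[:,0]-s*P[:,1],y+s*P[:,0]+c*P[:,1],P[:,2]]
obs=[(717,160),(672,407),(145,45),(98,298),(430,110),(470,115),(425,350),(383,343),(422,212),(535,235)]
def mod(p):
    q,h=p[3],p[4]
    return W(p,[(-.17,-.065,.015),(-.17,.065,.015),(.13,-.065,.05),(.13,.065,.05),(-.03+q,-.06,.051),(-.05+q,-.06,.051),(-.05+q,.06,.051),(-.03+q,.06,.051),(-.04+q,0,.119),(-.085,h,.068)])
O=np.array([T(o) for o in obs])
w=np.array([1,1,1,1,1,1,1,1,1,1])[:,None]
r=least_squares(lambda p:((proj("top",mod(p))-O)*w).ravel(),[.43,.05,1.4,0,0],loss="soft_l1")
F=r.x
if __name__=="__main__":
    print("fixture",F.round(4));print((proj("top",mod(F))-O).round(2).tolist())
    print("hole",onz("top",T((535,235)),.068),"post",onz("top",T((422,212)),.119), "modelpost",W(F,(-.04+F[3],0,.1)),"mark",W(F,(-.085,-.0115,.068)))
    print("scene check hole,post top,mark",proj("scene",np.r_[W(F,(-.085,F[4],.068)),W(F,(-.04+F[3],0,.119)),W(F,(.13,-.065,.05))]).round(1).tolist())
    pn=np.array([onz("top",T(c),.037) for c in((162,75),(350,90),(330,302),(138,285))]);print("panel c",pn.mean(0),"yaw",np.arctan2(*(pn[0]-pn[1])[[1,0]]),np.arctan2(*(pn[3]-pn[2])[[1,0]]))
    t=lambda c:np.array([360+(c[0]+.5)/8-.5,190+(c[1]+.5)/8-.5]); s=lambda c:np.array([155+(c[0]-400+.5)/8-.5,235+(c[1]+.5)/8-.5])
    def res(p):
        A=proj("top",W(p,[(-.013,-.011,.117),(-.013,.011,.117),(.019,-.009,.079),(.019,.009,.079)]))
        B=proj("scene",np.r_[W([p[0],p[1],0],(0,0,.068))])
        o=[t((285,182)),t((278,235)),t((187,178)),t((183,222))]
        return np.r_[(A-o).ravel(),(B[0]-s((665,272)))]
    g=least_squares(res,[.43,-.3,1.4]);print("pin",g.x.round(4),res(g.x).round(2))
    rc=np.array([onz("top",t(c),.065) for c in((130,92),(342,138),(300,345),(85,300))]);print("rack",rc.mean(0),[np.linalg.norm(rc[i]-rc[i-1]).round(3) for i in range(4)])
E
python3 fit.py
python3 - <<'E'
from h import *
print(bot.read_clock(),bot.read_tool_rot(),bot.read_ft_force())
E
```

```text
fixture [ 0.5412  0.0799  1.3646  0.0104 -0.0047]
[[0.27, 0.22], [0.41, 0.19], [-0.37, 0.2], [-0.98, -0.19], [-0.04, -0.26], [-0.25, 0.09], [-0.08, -0.27], [0.4, -0.32], [0.06, 0.25], [0.35, 0.06]]
hole [ 0.52854763 -0.00318806  0.068     ] post [0.53584503 0.0511362  0.119     ] modelpost [[0.53511463 0.05096358 0.1       ]] mark [[ 0.5350277  -0.00561482  0.068     ]]
scene check hole,post top,mark [[272.9, 215.9], [288.6, 193.2], [346.3, 206.5]]
panel c [0.55936026 0.14401043 0.037     ] yaw 1.466900983900374 1.4595161196342485
pin [ 0.5296 -0.2979  1.328 ] [ 1.06 -0.67  0.47  0.12 -0.47 -0.39 -1.16 -0.   -0.57 -0.89]
rack [ 0.5277498  -0.29558612  0.065     ] [np.float64(0.081), np.float64(0.081), np.float64(0.08), np.float64(0.082)]
1.3 [1.33156819e-05 1.85317457e-01 9.82678706e-01 1.75632326e-05] [-0.52139653  0.17287277  0.11307028]
```

```bash
cat >> h.py <<'E'
from scipy.spatial.transform import Rotation as Ro
def down(a):
    """tool down, closing line at world yaw a; returns the quaternion with the last joint nearest mid-range"""
    y=np.array([np.cos(a),np.sin(a),0]);z=np.array([0,0,-1.]);out=[]
    for s in(1,-1):
        q=Ro.from_matrix(np.c_[np.cross(s*y,z),s*y,z]).as_quat(); q=q[[3,0,1,2]]
        out.append(q)
    return out
def best(p,a):
    c=[(abs(j[5]),q) for q in down(a) for j in[bot.solve_ik(list(p),list(q))] if j is not None]
    return list(min(c,key=lambda t:t[0])[1])
E
python3 - <<'E'
from fit import *
a=F[2]; f=np.array([np.cos(a),np.sin(a),0])
p=W(F,(-.04+F[3],0,.081))[0]
up=p.copy();up[2]=.30
q=best(up,a)
c=bot.read_position(); bot.move_linear([c[0],c[1],.33],speed=.2)
bot.move_pose(list(up),q); bot.set_gripper(.65,20)
print(bot.read_clock(),bot.read_position())
print(bot.move_linear(list(p+[0,0,.045]),speed=.2), bot.move_linear(list(p),speed=.08,until_force=6))
bot.set_gripper(0,20)
print("w",bot.read_gripper_width(),bot.read_finger_force(),bot.read_ft_force(),bot.read_clock())
d=.060-F[3]
print(bot.move_linear(list(p+f*(d-.008)),speed=.04,until_force=20),bot.read_position()-p,bot.read_ft_force())
print(bot.move_linear(list(p+f*(d+.006)),speed=.008,until_force=11),bot.read_ft_force(),np.dot(bot.read_position()-p,f)+F[3],bot.read_clock())
shot("top","t1")
E
```

```text
4.4 [0.53508355 0.05123018 0.30002157]
False False
w 0.22628719479232448 21.32019728422165 [-0.89172951  0.90356028  4.74031034] 6.5333
False [0.0090373  0.03991796 0.00058315] [-0.53716676 -0.69476584  5.77903578]
False [ -2.40724033 -11.43168394   8.61312621] 0.06238851773306052 9.625
```

Run:
```python
from h import *
print(bot.read_ft_force(),bot.read_position())
bot.set_gripper(.6,20)
p=bot.read_position(); print(bot.read_ft_force()); bot.move_linear([p[0],p[1],.28],speed=.25)
bot.move_pose([.5,-.25,.3],best([.5,-.25,.3],1.33))
t=shot("top","t2"); print(bot.read_clock())
cv2.imwrite("pics/ct2.png",cv2.resize(t[180:255,200:330],None,fx=6,fy=6,interpolation=cv2.INTER_CUBIC)[:,:,::-1])
```

```text
[ -2.92446911 -10.60463337   8.86180677] [0.54648578 0.10169275 0.08159981]
[ 0.32721956  0.51232254 -0.14765842]
12.4333
```

View pics/ct2.png

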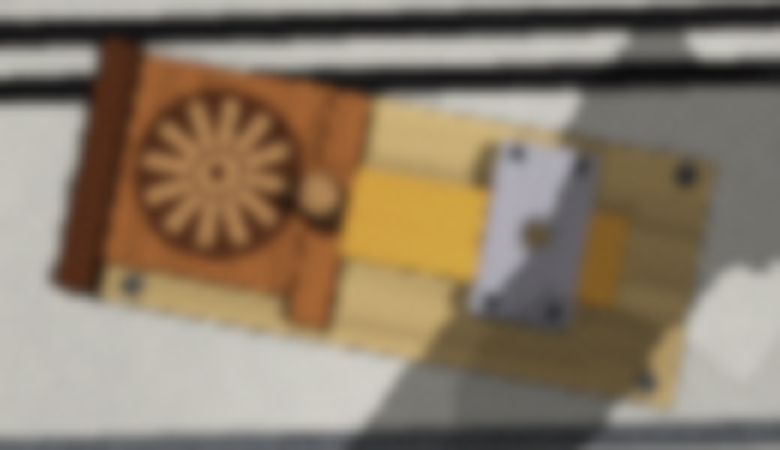

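The panel now sits flush between the fence (crop x≈140) and the jaw (x≈300) and is square. The clevis hole at (537,235) shows through to the base, so the holes are aligned. On to the pin.

Run:
```python
from h import *
a=1.34; f=np.array([np.cos(a),np.sin(a),0])
c=np.array([.529,-.297,.077])+f*.002
q=best(c,a)
bot.move_pose(list(c+[0,0,.12]),q); bot.set_gripper(.75,25)
print(bot.move_linear(list(c),speed=.12,until_force=8))
bot.set_gripper(0,25)
print("w mm",bot.read_gripper_width()*85,bot.read_finger_force(),bot.read_ft_force(),bot.read_clock())
if .25<bot.read_gripper_width()<.37:
    bot.move_linear(list(c+[0,0,.11]),speed=.12)
    print("w mm",bot.read_gripper_width()*85,bot.read_finger_force(),bot.read_ft_force(),bot.read_position())
    s=shot("scene","s3");t=shot("top","t3"); print(bot.read_clock())
    u=proj("scene",bot.read_position())[0].astype(int);v=proj("top",bot.read_position())[0].astype(int);print(u,v)
    A=s[u[1]-36:u[1]+36,u[0]-25:u[0]+25];B=t[v[1]-36:v[1]+36,v[0]-25:v[0]+25]
    cv2.imwrite("pics/c3.png",cv2.resize(cv2.hconcat([A,B]),(800,576),interpolation=cv2.INTER_CUBIC)[:,:,::-1])
```

```text
False
w mm 26.213566809972164 25.613260567188263 [-1.43196225 -2.88023954  5.45312888] 14.8167
w mm 26.0984022961041 24.689516723155975 [ 0.34309807 -0.10058845 -2.37693076] [ 0.52889326 -0.29458572  0.18600088]
15.9833
[182 226] [395 211]
```

View pics/c3.png

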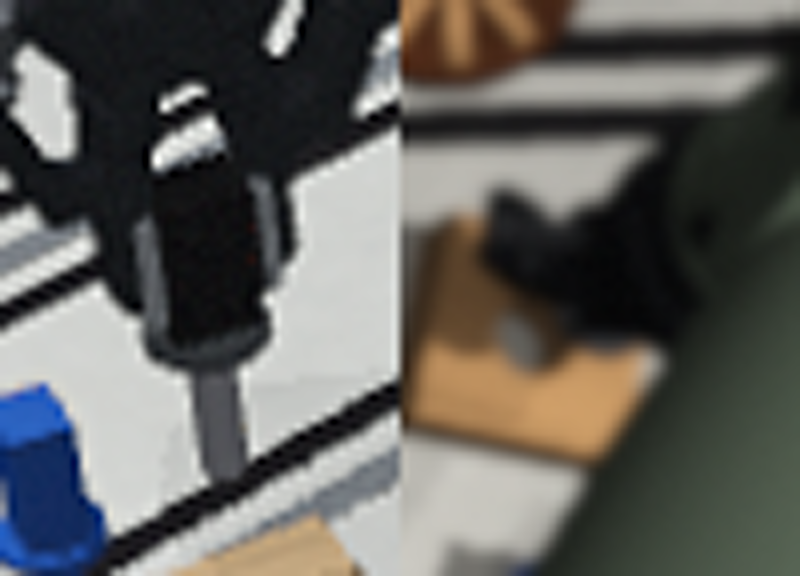

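The pin is held upright between the pads with the button pressed in. Its tip is at crop (228,475) and the collar centre at about (208,345). Next I'll estimate the offset in the hand and hover over the hole.

Run:
```python
from fit import *
from scipy.optimize import minimize_scalar
tcp=np.array([0.52889326,-0.29458572,0.18600088]);a0=1.34
f=np.array([np.cos(a0),np.sin(a0),0]);g=np.array([-np.sin(a0),np.cos(a0),0])
for nm,dz,px in(("collar",-.009,(182.5,232.6)),("tip",-.058,(185,248.9))):
    r=minimize_scalar(lambda o:np.sum((proj("scene",tcp-f*.0005+g*o+[0,0,dz])[0]-px)**2),bounds=(-.02,.02),method="bounded")
    print(nm,"offset g",round(r.x,4),proj("scene",tcp-f*.0005+g*r.x+[0,0,dz])[0].round(1))
a=F[2];f=np.array([np.cos(a),np.sin(a),0])
h=np.array([.5290,-.0031,.138])+f*.0005
q=best(h,a)
bot.move_linear([h[0],h[1],.2],speed=.25,rotation=q)
bot.move_linear(list(h),speed=.1)
p=bot.read_position();print(p,bot.read_gripper_width()*85,bot.read_ft_force())
s=shot("scene","s4");print(bot.read_clock(),"exp tip",proj("scene",p-f*.0005-[0,0,.058]),"exp hole",proj("scene",[.5287,-.0031,.068]))
cv2.imwrite("pics/c4.png",cv2.resize(s[165:240,235:335],(800,600),interpolation=cv2.INTER_CUBIC)[:,:,::-1])
```

```text
collar offset g -0.0079 [183.9 231.4]
tip offset g -0.0053 [185.9 248.2]
[ 0.5294791  -0.00290439  0.13835533] 25.6215765989424 [-0.41296751  0.70131428 -1.38250571]
18.125 exp tip [[273.37845258 212.21267599]] exp hole [[273.30392473 215.82435763]]
```

View pics/c4.png

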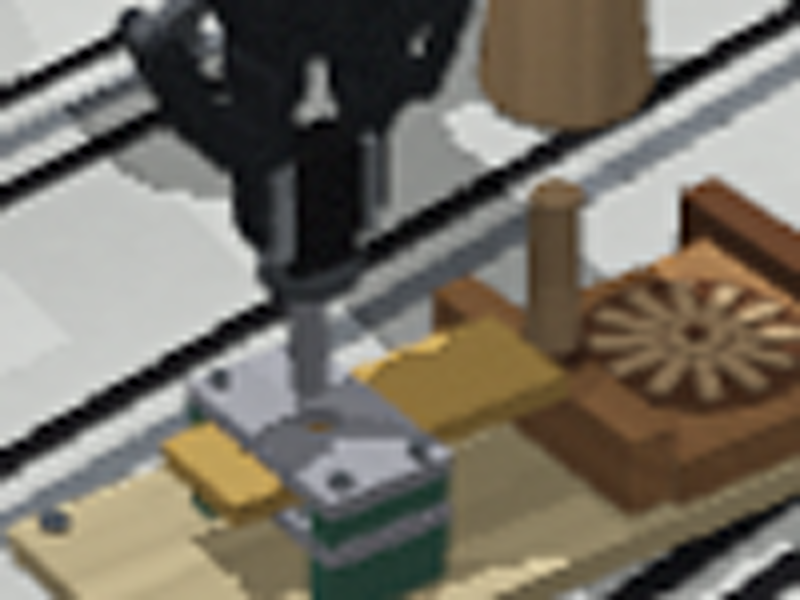

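The tip hovers above the clevis at crop (311,395). The hole, just below and right at (319,424), looks slightly toward the camera from the tip. I'll touch down and search gently.

```bash
cat > search.py <<'E'
from fit import *
a=F[2];f=np.array([np.cos(a),np.sin(a),0]);g=np.array([-np.sin(a),np.cos(a),0])
h=np.array([.5290,-.0031,.138])+f*.0005
def probe(u,v,zt=.118,zl=.131,F0=5):
    """lower at h+u*f+v*g; returns (contact?, z, lateral force along f,g)"""
    b=h+u*f+v*g
    bot.move_linear([b[0],b[1],zl],speed=.06)
    c=bot.move_linear([b[0],b[1],zt],speed=.03,until_force=F0)
    p=bot.read_position();w=bot.read_ft_force();return c,p[2],w@f,w@g,w[2]
E
python3 - <<'E'
from search import *
r=probe(0,0);print(np.round(r,4))
s=shot("scene","s5")
cv2.imwrite("pics/c5.png",cv2.resize(s[195:232,250:300],(800,592),interpolation=cv2.INTER_CUBIC)[:,:,::-1])
if r[0]:
    for v in(-2.2,-4.4,2.2):
        r=probe(0,v/1000);print(v,np.round(r,4),round(bot.read_clock(),1))
        if r[1]<.1235: break
    if r[1]>.1235: b=h;bot.move_linear([b[0],b[1],.131],speed=.1)
E
```

```text
[ 1.      0.1261  1.7818 -1.9235 -3.6966]
-2.2 [ 0.      0.1177  2.0411 -0.0541 -2.5155] 19.6
```

View pics/c5.png

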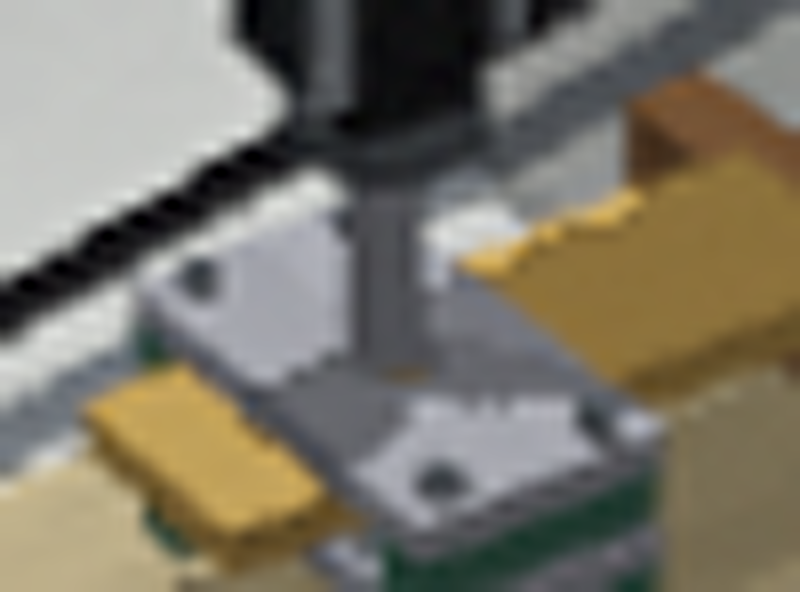

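At the first touch the tip sat just up-left of the hole sliver at crop (410,374). The 2.2 mm shift let it drop in 8 mm, so I'll continue down gently.

Run:
```python
from search import *
b=h-.0022*g
for sp,z in((.03,.085),(.015,.078)):
    c=bot.move_linear([b[0],b[1],z],speed=sp,until_force=10)
    w=bot.read_ft_force();print(c,bot.read_position().round(4),(w@f).round(2),(w@g).round(2),w[2].round(2),bot.read_gripper_width()*85,bot.read_clock())
    if c: break
```

```text
False [ 0.5311 -0.003   0.0848] 2.6 -0.46 -4.08 25.86977653364293 20.8167
True [ 0.5315 -0.003   0.0813] 0.9 2.07 5.23 25.761704925090115 21.175
```

Run:
```python
from search import *
b=bot.read_position()
c=bot.move_linear([b[0],b[1],.0785],speed=.01,until_force=12)
print(c,bot.read_position().round(4),bot.read_ft_force().round(2))
p=bot.read_position();bot.move_linear([p[0],p[1],p[2]+.0004],speed=.01)
bot.set_gripper(.75,20);bot.wait(.3)
p=bot.read_position();bot.move_linear([p[0],p[1],.25],speed=.15)
print(bot.read_ft_force().round(2))
bot.move_pose([.42,-.3,.35],best([.42,-.3,.35],a))
s=shot("scene","s6");t=shot("top","t6");print(bot.read_clock())
A=cv2.resize(s[170:240,240:310],(400,400),interpolation=cv2.INTER_CUBIC);B=cv2.resize(t[180:250,240:310],(400,400),interpolation=cv2.INTER_CUBIC)
cv2.imwrite("pics/c6.png",cv2.hconcat([A,B])[:,:,::-1])
P=np.array([.5287,-.0031,.068])
print("collar top exp",proj("scene",P+[0,0,.006]),"head top exp",proj("scene",P+[0,0,.052]))
```

```text
True [ 0.5315 -0.003   0.0813] [-1.11  0.04  4.84]
[ 0.43 -0.76 -1.21]
25.1
collar top exp [[273.28894699 214.00774263]] head top exp [[273.17172963 199.75320011]]
```

View pics/c6.png

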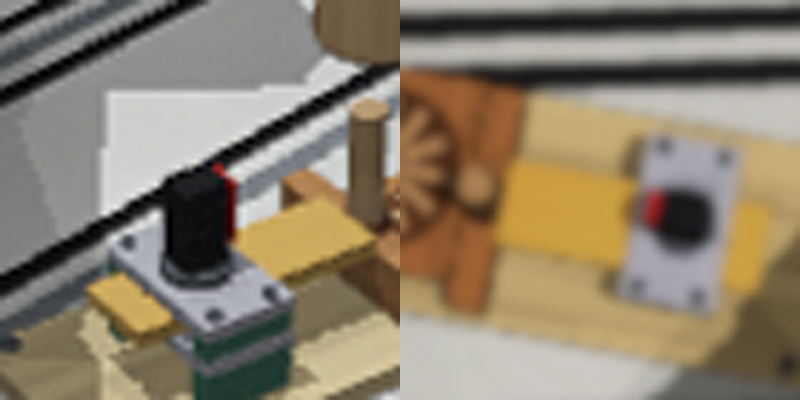

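The pin stands upright with its collar flat on the clevis (left crop, about (197,268)) and its red button out at (225,195). The jaw and panel haven't moved.

```bash
python3 -c "
from cell import bot
print(bot.close_job())"
```

```text
the job is handed in; nothing more can be done
None
```

I handed the job in at about 25 s on the robot clock. The last pictures show the panel snug and square against the fence, and the pin seated flat on the clevis with its button out; the judge's result was not shown.

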